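# Load the index table of the bottle reader

### The arm

A 6-joint arm with a two-finger parallel gripper is mounted at the origin on a cart in front of the work surface, level with it; the furniture and walls round the work are solid. World frame = base frame: x ahead of the robot, y to its left, z up, the work surface at z = 0. Lengths are in mm, angles in rad, forces in N, time in s.
With the tool pointing down it reaches from about 350 to 775 mm from the base axis. Payload 7.3 kg.
Tool frame: the origin (TCP) lies on the centre line of the jaws, within the pads' length; the fingertips stand finger_overhang ahead of it and the grasp point (between the pads) lies 8 mm behind it (finger_overhang is the distance from the TCP to the fingertips, in mm); z points along the fingers, y is the line along which they close (so a half turn about z gives the same grasp; the last joint's range is limited). The gripper opens to 92 mm and grips with 3 to 60 N. Pads are 19 mm wide; open, the fingers measure 130 mm over their backs; the gripper's body (75 mm by 190 mm) begins 47 mm behind the grasp point.
Start: joints at [-1.252, 0.342, 1.524, -0, 1.275, -0.146], TCP at [235.352, -469.311, 237.741] pointing down, gripper open.
Joint ranges: [-2.53, 2.53], [-0.77, 2.02], [0.04, 2.7], [-1, 4.14], [0.28, 2.66], [-3.11, 3.11]. Speed limits (rad/s): [2.57, 2.57, 3.14, 3.14, 3.14, 3.14].

### API

Orientations are given as [roll, pitch, yaw] about the fixed x, y, z axes, in that order (R = Rz(yaw) Ry(pitch) Rx(roll)).
In Python, from plant import get_obs, capture, close_job, finger_overhang gives the robot as it stands.
- The arm moves only by the shell command python3 -m inch 'ROWS'. ROWS is JSON, one flat list of numbers, 7 for each row, row after row: the turn, a rotation vector about the tool's x, y, z scaled (see below), then the shift along the tool's x, y, z scaled (see below), then the closure, from -1 (fully open) to 1 (shut). In form: [ax, ay, az, tx, ty, tz, gripper, ax, ay, az, tx, ty, tz, gripper, ...]. A call has 1 to 10 rows; each row shifts and turns the commanded pose from where the row before left it, along the tool's axes as they then stand; what a row does not reach is not made up. The controller multiplies each number of a shift by 0.8 m and each number of a turn by 1.5 rad. A row lasts 1/12 s, in which the tool goes at most 41.7 mm and 7.16 degrees, less where a joint would pass 70% of its speed; a pose out of reach is approached as far as the arm can. A call with a number of a shift or a turn outside -1 to 1 is refused whole. A call with a gripper value outside its range is refused whole. The fingers move at their own pace and stop on an object; the grip force is fixed at half the most. Time passes only in rows, so rows that do not move let the fingers close. It gives the time, the measured TCP pose, the force, the opening and the grip force at its end, in the units of the state.
- get_obs(): the state, without advancing time (a new reading comes with each control period).
- capture(name): name is "side" or "top"; returns a dict with "image" (384x512x3 uint8, red, green, blue), "mtx" (3x3 intrinsics, pixels), "pose" (4x4, takes a point from camera to world coordinates). Camera axes: x right, y up, looking along -z (the intrinsics and any distortion apply to the point x, -y, -z); pixel columns grow to the right and rows downward; lengths in mm; the calibration is good to about 2 mm. A picture is of the moment at which its call begins. There is no depth.
- close_job(): hands the job in; it is judged then, once.
The state is a dict: "time": time; "joint_positions": joint angles; "dq": joint speeds; "tau": joint torques, N m; "tool_pos": TCP position; "tcp_rot": TCP orientation; "contact_force": force on the tool from outside, world axes, zero at the start; "moment": the same for the moment, N m; "grip_width": finger opening in mm; "finger_force": force on a finger pad.
Only numpy, scipy, OpenCV 4.12 (cv2) and the standard library are available. Lean on these libraries where they do the work, as an engineer would, in place of code of your own. Each camera call takes 0.05 s, during which the arm holds its last target. There are 200 camera calls.

### The job

Take the two narrow-necked bottles out of the sloping rack and set them down gently, upright, one in the middle of each black pad of the round index table, with the table still in its starting hole; leave the squat wide-capped jar in the rack. Then pull up the plunger knob on the table's rim, turn the table with it round to the other index hole, so that the bottles stand in front of the reader, and let the plunger drop in to lock it. Do not knock the bottles over, and leave the jar and everything that stands around where it is.

Things in the scene. Friction and masses are not known exactly. Their poses are not given: they have to be found in the camera images.
- bottle_a_mid (a point): Narrow-necked reagent bottle, round, 60 mm diameter, 140 mm tall (body straight from the bottom up to about 95 mm, cap 30 mm across). It starts in one of the three bays of the sloping rack. The point is on its axis, half-way up (70 mm above its base); its z axis is the bottle's own axis from base to cap. About 0.25 kg (varies).
- bottle_b_mid (a point): The other narrow-necked reagent bottle, round, 62 mm diameter, 148 mm tall (body straight up to about 105 mm, cap 33 mm across). It starts in another bay of the rack. The point is on its axis, half-way up (74 mm above its base); z axis from base to cap. About 0.25 kg (varies).
- wide_jar_mid (a point): Squat jar with a cap nearly as wide as its body, 63 mm diameter, 109 mm tall, in the remaining bay of the rack, where it stays. The point is on its axis, half-way up; z axis from base to cap.
- rack: Fixed sloping metal rack, 300 long (its y axis), 150 deep, 90 high (mm), three bays 100 apart along y. Origin on the worktop under its middle, z up. A bottle in it leans 32 degrees from vertical, its top towards the rack's -x; its side lies on a sloping plate that reaches 86 up the bottle.
- rack_bay (a point): Middle of the foot plate of the rack's middle bay, where a bottle's base centre rests. Beside each bottle stand two ribs, 70 mm apart, reaching 45 mm up from its base; above them its two sides (along the rack's y) are free, with some 38 mm to the next bottle. A lip at the foot is 10 mm high: draw a bottle out along its own axis by 60 mm or more.
- pad_1 (a point): Centre of the top face of a flat black round pad, 80 mm diameter, on the rotating index table; one bottle stands on each pad. The face is 42 mm above the worktop. Moves with the table.
- pad_2 (a point): Centre of the top face of the other such pad, 102 mm from the first. At the start this is the pad farther from the robot; the shelf unit at the back of the worktop begins some 100 mm beyond it: keep the wrist and the wide side of the gripper clear of it.
- index_base: Fixed round grey base of the index table, 310 mm diameter, 25 mm high. Origin on the worktop under its centre; the table turns about the vertical line through it. x axis roughly away from the robot. The round table on it: radius 120 mm, top face 39 mm above the worktop.
- hole_1 (a point): First brass index hole, at the rim of the base on the robot's side, 130 mm from the centre, 25 mm above the worktop: the table starts locked in it (the plunger stands over it).
- hole_2 (a point): Second brass index hole, 60 degrees round from the first (clockwise seen from above), also on the robot's side: the plunger must end over it.
- reader (a point): Black reader box, 60 mm wide, on a post on the far right of the base, 194 mm from its centre; the point is its middle, 118 mm above the worktop; its top is at 141 mm.
- plunger_knob (a point): Middle of the black round knob of the spring index plunger, 32 mm diameter, 26 mm high (top 13 mm above this point). It stands on a tab at the table's rim, 130 mm from the table's axis, and goes round with the table. At rest the point is 72 mm above the worktop; a sleeve 24 mm across is below it. Grip it from above, pull straight up.
- table (a joint): Angle of the table, rad: 0 in the first hole (start, loading), 1.047 in the second hole (pads in front of the reader). Grows clockwise seen from above. Stops just past either hole.
- plunger (a joint): Lift of the plunger, m: 0 fully in (locked), 0.022 fully up (hard stop). The pin is clear of its hole from about 0.012 on. The spring pushes down with 5 N when in, 9 N when up; let go between the holes, the pin rides on the base and drops into a hole when within about 2 mm of it.
- small_jar_mid (a point): Bystander: small white jar with a wide black cap, 51 across, 84 tall, standing on the worktop close to the left side of the index table. The point is at its middle, half-way up. Sizes in mm.
- reagent_jar_mid (a point): Bystander: white jar with wide screw cap, 67 across, 99 tall, standing close to the near left side of the index table. The point is at its middle, half-way up. Sizes in mm.
- flask_mid (a point): Bystander: small clear flask, 59 across, 73 tall, standing in front of the bottle rack. The point is at its middle, half-way up. Sizes in mm.
- standing_bottle_mid (a point): Bystander: tall white bottle, 66 across, 158 tall, standing on the worktop close to the right side of the index table; it is NOT one of the two rack bottles. The point is at its middle, half-way up. Sizes in mm.
- timer_mid (a point): Bystander: white bench timer, 70 x 66 x 18, lying on the worktop close to the near right side of the index table. The point is at its middle, half-way up. Sizes in mm.
- tip_box_mid (a point): Bystander: box of pipette tips, 69 x 118 x 52 tall, standing at the left front of the bottle rack. The point is at its middle, half-way up. Sizes in mm.

How it is judged:
By the outcome, as a careful person would: the job done as asked, in the order asked, and still so for the second after the job is handed in, with the robot touching nothing.
It also fails if it takes over 72 s, if anything falls off the work surface, if the arm or the gripper's body presses on something with over 40 N, if the wrist force passes 120 N, or if a joint passes its speed limit or range.

## Working session

There is one attempt and no reset: what is moved stays moved. The work goes in short steps, Python scripts to look and compute and a shell command to move; the robot and the scene stay as the last step left them, time stands still between calls to the robot, and variables do not carry over. Pictures are saved under pics/ and viewed, at most 10 in all, crops included, and the job is handed in when it is done.

```bash
ls; mkdir -p pics; python3 - <<'E'
from plant import *
import cv2
print(get_obs(), finger_overhang)
for n in("side","top"):
    c=capture(n); cv2.imwrite(f"pics/{n}0.png",cv2.resize(c["image"][:,:,::-1],(800,600),interpolation=cv2.INTER_CUBIC)); print(n,{k:v for k,v in c.items() if k!="image"})
E
```

```text
pics
{'time': 0.0, 'joint_positions': array([-1.25202672e+00,  3.42726429e-01,  1.52503453e+00,  1.91267990e-05,
        1.27541033e+00, -1.46022394e-01]), 'dq': array([-0.0019906 ,  0.00049255,  0.00032429, -0.000952  , -0.00059051,
        0.00106946]), 'tau': array([-1.97103168e-04, -4.31243670e+01, -2.44225073e+01,  7.16064451e-02,
        5.54354070e-02, -1.06525545e-04]), 'tool_pos': array([ 235.21166371, -468.91271193,  237.03692448]), 'tcp_rot': array([-3.14003348e+00, -2.47792403e-04,  4.64786228e-01]), 'contact_force': array([0.32087125, 0.27751858, 0.47965173]), 'moment': array([0.0200555 , 0.04785239, 0.03178913]), 'finger_force': 0.0, 'grip_width': 92.1089711789527} 11.0
side {'mtx': array([[409.10562135,   0.        , 258.64606967],
       [  0.        , 409.10562135, 192.32392889],
       [  0.        ,   0.        ,   1.        ]]), 'pose': array([[-8.80775783e-01,  2.05680333e-01, -4.26532086e-01,
        -7.44433302e+01],
       [-4.73115124e-01, -3.44371319e-01,  8.10907192e-01,
         1.12598904e+03],
       [ 1.99022442e-02,  9.16026198e-01,  4.00624395e-01,
         7.04565892e+02],
       [ 0.00000000e+00,  0.00000000e+00,  0.00000000e+00,
         1.00000000e+00]])}
top {'mtx': array([[449.72719156,   0.        , 254.64504765],
       [  0.        , 449.72719156, 192.28521483],
       [  0.        ,   0.        ,   1.        ]]), 'pose': array([[-2.57612783e-02,  9.89879268e-01, -1.39554260e-01,
         3.66484328e+02],
       [-9.99592332e-01, -2.37880932e-02,  1.57890989e-02,
        -4.00428733e+01],
       [ 1.23095719e-02,  1.39904115e-01,  9.90088538e-01,
         1.44767378e+03],
       [ 0.00000000e+00,  0.00000000e+00,  0.00000000e+00,
         1.00000000e+00]])}
```

View pics/top0.png

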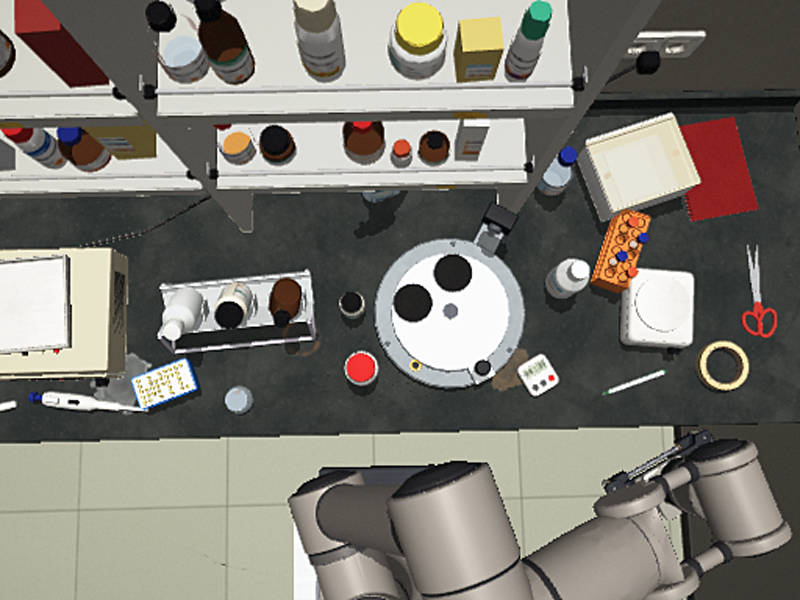

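View pics/side0.png

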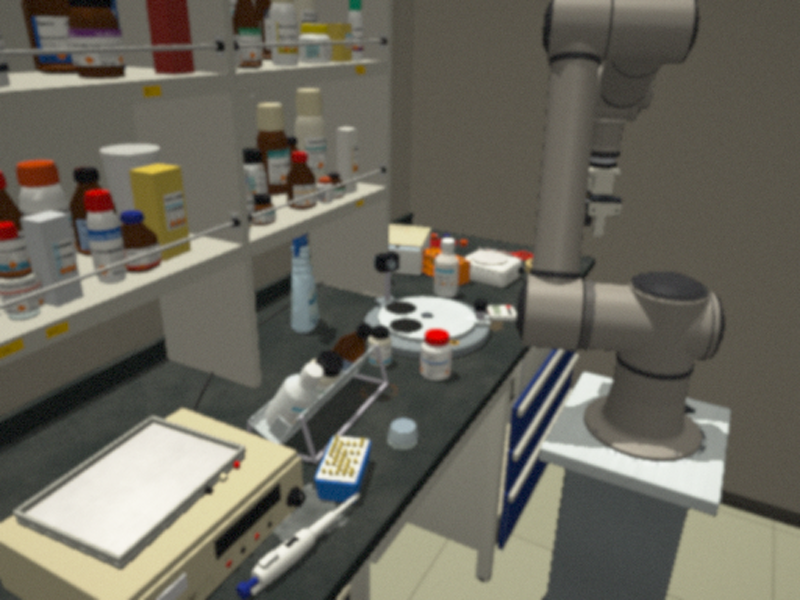

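The top view shows the rack with a white bottle (cap ~172,328), the jar (228,316) and a brown bottle (cap ~283,318). The table hub is ~(450,311), the pads ~(413,302) and (453,272), the knob ~(483,368) and hole 2 ~(415,365). The side view shows the rack around (320,390). Next I'll enlarge the rack in both views.

```bash
cat > h.py <<'E'
from plant import *
import numpy as np, cv2
from scipy.spatial.transform import Rotation as Ro
def ray(c,u,v):
    K=c["mtx"];P=c["pose"]; d=np.array([(u-K[0,2])/K[0,0],-(v-K[1,2])/K[1,1],-1.])
    return P[:3,3],P[:3,:3]@d
def onz(c,u,v,z):
    o,d=ray(c,u,v); return o+d*(z-o[2])/d[2]
def proj(c,X):
    P=c["pose"];K=c["mtx"];q=P[:3,:3].T@(np.asarray(X,float)-P[:3,3]);
    return np.array([K[0,2]+K[0,0]*q[0]/-q[2],K[1,2]+K[1,1]*q[1]/q[2]])
def tri(c1,p1,c2,p2):
    o1,d1=ray(c1,*p1);o2,d2=ray(c2,*p2);d1=d1/np.linalg.norm(d1);d2=d2/np.linalg.norm(d2)
    t=np.linalg.lstsq(np.c_[d1,-d2],o2-o1,rcond=None)[0];a=o1+d1*t[0];b=o2+d2*t[1]
    return (a+b)/2,np.linalg.norm(a-b)
def crop(c,x0,y0,x1,y1,s,name):
    cv2.imwrite(f"pics/{name}.png",cv2.resize(c["image"][y0:y1,x0:x1,::-1],None,fx=s,fy=s,interpolation=cv2.INTER_CUBIC))
E
python3 - <<'E'
from h import *
t=capture("top");s=capture("side")
crop(t,95,165,215,245,6.5,"rackt"); crop(s,150,200,260,300,6,"racks")
g=cv2.cvtColor(t["image"],cv2.COLOR_RGB2GRAY)
m=np.zeros_like(g);cv2.circle(m,(288,199),62,255,-1)
for th in(60,110):
  n,l,st,ce=cv2.connectedComponentsWithStats(((g<th)&(m>0)).astype('u1'))
  for i in range(1,n):
    if st[i,4]>20: print(th,st[i],ce[i],onz(t,*ce[i],42).round(1),onz(t,*ce[i],85).round(1))
n,l,st,ce=cv2.connectedComponentsWithStats(((g>200)&(m>0)).astype('u1'))
i=1+st[1:,4].argmax();cn=max(cv2.findContours((l==i).astype('u1'),0,2)[0],key=len);(e)=cv2.fitEllipse(cv2.convexHull(cn));print(e,onz(t,*e[0],39))
E
```

```text
60 [273 138  41  17 254] [295.4015748  146.86614173] [ 708.5 -196.9   42. ] [ 698.  -192.1   85. ]
60 [315 146  36  84 881] [335.85244041 183.09875142] [ 587.9 -320.8   42. ] [ 581.1 -312.3   85. ]
60 [239 151  16  13  95] [247.24210526 158.16842105] [675.1 -41.7  42. ] [665.6 -41.6  85. ]
60 [262 152  10   7  21] [265.71428571 154.95238095] [ 684.2 -100.9   42. ] [674.5 -99.1  85. ]
60 [278 163  24  23 443] [289.49435666 174.19638826] [ 620.  -174.7   42. ] [ 612.2 -170.6   85. ]
60 [227 181  92  81 722] [279.57894737 242.38365651] [ 405.4 -135.9   42. ] [ 404.3 -133.    85. ]
60 [252 182  25  24 454] [263.77092511 193.34801762] [560.5 -91.2  42. ] [554.6 -89.6  85. ]
60 [226 188   5  12  39] [228.25641026 193.15384615] [563.8  20.8  42. ] [557.8  19.   85. ]
60 [228 209  17  27 145] [235.71724138 220.29655172] [477.6  -1.   42. ] [474.2  -2.2  85. ]
60 [304 231  10   9  43] [308.23255814 235.18604651] [ 425.5 -226.1   42. ] [ 423.7 -220.4   85. ]
110 [ 226  137  125  125 4621] [288.80004328 197.7437784 ] [ 544.6 -169.7   42. ] [ 539.2 -165.8   85. ]
110 [278 163  24  24 455] [289.45934066 174.28131868] [ 619.7 -174.6   42. ] [ 612.  -170.4   85. ]
110 [252 182  25  24 473] [263.75052854 193.36575053] [560.5 -91.1  42. ] [554.5 -89.5  85. ]
110 [233 226   7  11  24] [236.79166667 230.66666667] [445.1  -3.7  42. ] [442.7  -4.8  85. ]
110 [304 230  10  11  84] [308.57142857 234.95238095] [ 426.2 -227.2   42. ] [ 424.4 -221.5   85. ]
((287.19171142578125, 202.30654907226562), (74.86280822753906, 83.52427673339844), 5.940805912017822) [ 530.63397739 -164.39737192   39.        ]
```

View pics/rackt.png

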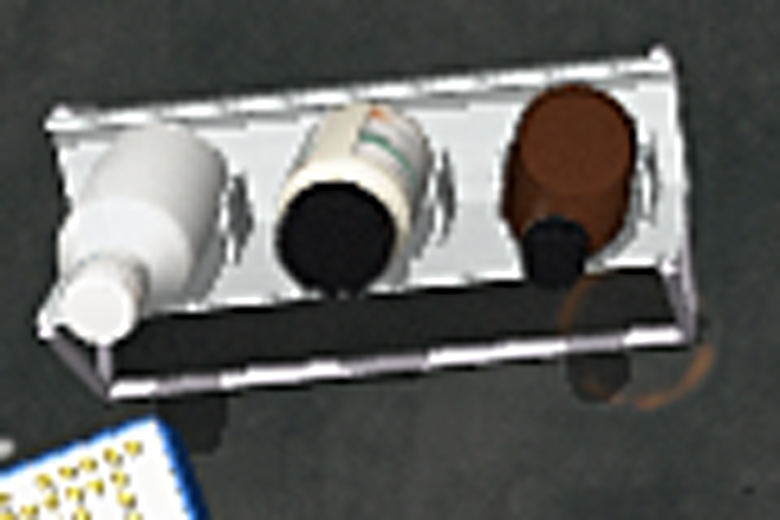

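View pics/racks.png

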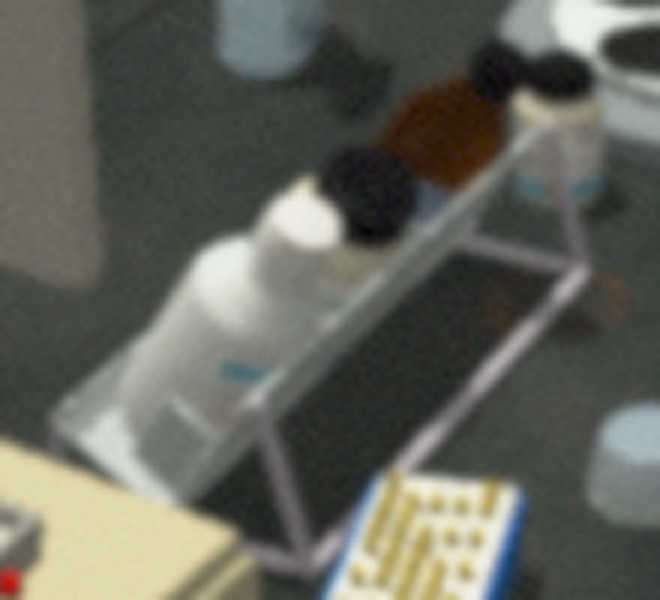

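White cap face: top crop (97,303), side crop (302,218). Brown cap face: ~(553,258) and ~(505,70). The rack's upper edge ends at (45,325)/(262,408) and (670,265)/(550,130), and the bottom bar at (107,390)/(305,568) and (690,338)/(585,270).

```bash
python3 - <<'E'
from h import *
t=capture("top");s=capture("side")
T=lambda x,y:(95+x/6.5-.4,165+y/6.5-.4)
S=lambda x,y:(150+x/6-.4,200+y/6-.4)
for n,a,b in [("white",(97,303),(302,218)),("brown",(553,258),(505,70)),("jar",(337,238),(372,195)),("plL",(45,325),(262,408)),("plR",(670,265),(550,130)),("barL",(107,390),(305,568)),("barR",(690,338),(585,270)),("backL",(55,120),(55,425))]:
    X,e=tri(t,T(*a),s,S(*b));print(n,X.round(1),round(e,1))
print("back z=?",[ (onz(t,*T(55,120),z).round(0),onz(t,*T(662,62),z).round(0)) for z in(10,30)])
print("hub",onz(t,450/1.5625-.3,311/1.5625-.3,41), "hole2",onz(t,415/1.5625-.3,365/1.5625-.3,25),"knobtop",onz(t,483.5/1.5625-.3,368/1.5625-.3,80))
E
```

```text
white [503.6 356.8 158.8] 0.5
brown [520.1 158.3 143.4] 0.3
jar [534.4 260.7 115.7] 1.8
plL [499.3 401.4  87. ] 4.6
plR [521.3 111.9  87.5] 2.0
barL [477.6 398.6   6.2] 2.5
barR [496.1 112.2   7.6] 2.5
backL [605.5 413.4  48. ] 2.5
back z=? [(array([611., 425.,  10.]), array([633., 124.,  10.])), (array([607., 418.,  30.]), array([629., 122.,  30.]))]
hub [ 541.68620031 -166.23260687   41.        ] hole2 [435.54602055 -92.97617746  25.        ] knobtop [ 423.71960615 -223.83025522   80.        ]
```

```bash
cat >> h.py <<'E'
def plan(pos,rpy=None):
    o=get_obs();R=Ro.from_euler('xyz',o["tcp_rot"]);d=R.inv().apply(np.array(pos)-o["tool_pos"])
    print("t",round(o["time"],2),"pos",o["tool_pos"].round(1),"rot",o["tcp_rot"].round(3),"j",o["joint_positions"].round(2),"F",o["contact_force"].round(1),"w",round(float(o["grip_width"]),1))
    print(" shift mm",d.round(1),"units",(d/800).round(4))
    if rpy is not None: print(" turn units",((R.inv()*rpy).as_rotvec()/1.5).round(4))
def orient(yaw,tilt):
    return Ro.from_euler('z',yaw)*Ro.from_euler('x',np.pi)*Ro.from_euler('y',tilt)
TILT=np.deg2rad(32);Y=.073
ax=np.array([-np.sin(TILT)*np.cos(Y),-np.sin(TILT)*np.sin(Y),np.cos(TILT)])
TOPA=np.array([520.5,157,151.7]);TOPB=np.array([502.5,356.8,158.5])
E
python3 -m inch '[0,0,0.0523,0,0,-0.02,-1,0,0,0.0523,0,0,-0.02,-1,0,0,0.0523,0,0,-0.02,-1,0,0,0.0523,0,0,-0.02,-1,0,0,0.0523,0,0,-0.02,-1,0,0,0,0.03,0,0,-1,0,0,0,0.0375,0,0,-1,0,0,0,0.0375,0,0,-1,0,0,0,0.0375,-0.01,0,-1,0,0,0,0.0375,-0.02,0,-1]'
python3 -m inch '[0,0,0,0.0375,-0.02,0,-1,0,0,0,0.0375,-0.03,0,-1,0,0,0,0,-0.0375,0,-1,0,0,0,0,-0.0375,0,-1,0,0,0,0,-0.0375,0,-1,0,0,0,0,-0.0375,0,-1,0,0,0,0,-0.0375,0,-1,0,0,0,0,-0.0375,0,-1,0,0,0,0,-0.0375,0,-1,0,0,0,0,-0.0375,0,-1]'
python3 - <<'E'
from h import *
plan(TOPA+ax*70,orient(Y,TILT))
E
```

```text
time: 1.13
tool_pos: [378.3, -435.5, 317.1]
tcp_rot: [3.142, 0.0, 0.071]
contact_force: [-0.3, -0.7, -0.1]
grip_width: 92.0
finger_force: 0.0
time: 1.97
tool_pos: [416.4, -149.9, 317.7]
tcp_rot: [3.142, -0.0, 0.072]
contact_force: [1.4, 0.7, 0.1]
grip_width: 91.7
finger_force: 0.0
t 1.97 pos [ 416.4 -149.9  317.7] rot [ 3.142 -0.     0.072] j [-0.52  0.13  1.58  0.    1.43  0.98] F [1.4 0.7 0.1] w 91.7
 shift mm [  88.9 -298.5  106.7] units [ 0.1112 -0.3732  0.1333]
 turn units [ 2.000e-04  3.722e-01 -4.000e-04]
```

```bash
python3 -m inch '[0,0,0,0,-0.0373,0,-1,0,0,0,0,-0.0373,0,-1,0,0,0,0,-0.0373,0,-1,0,0,0,0,-0.0373,0,-1,0,0.062,0,0,-0.0373,0,-1,0,0.062,0,0,-0.0373,0,-1,0,0.062,0,0,-0.0373,0,-1,0,0.062,0,0,-0.0373,0,-1,0,0.062,0,0,-0.0373,0,-1,0,0.062,0,0,-0.0373,0,-1]'
python3 -m inch '[0,0,0,0,0,0,-1,0,0,0,0,0,0,-1]'
python3 - <<'E'
from h import *
plan(TOPA+ax*70,orient(Y,TILT))
E
```

```text
time: 2.8
tool_pos: [394.6, 147.5, 318.6]
tcp_rot: [-3.139, -0.565, 0.071]
contact_force: [0.8, -1.3, -0.5]
grip_width: 91.8
finger_force: 0.0
time: 2.97
tool_pos: [393.5, 148.3, 317.5]
tcp_rot: [3.141, -0.557, 0.08]
contact_force: [0.5, 0.4, 0.0]
grip_width: 92.1
finger_force: 0.0
t 2.97 pos [393.5 148.3 317.5] rot [ 3.141 -0.557  0.08 ] j [ 0.24 -0.2   2.02 -0.12  0.77  1.8 ] F [0.5 0.4 0. ] w 92.1
 shift mm [ 20.3   1.  138. ] units [0.0254 0.0013 0.1725]
 turn units [-0.0017  0.0009  0.0037]
```

```bash
python3 -m inch '[0,0,0.003,0.005,0.001,0.03,-1,0,0,0,0.005,0,0.03,-1,0,0,0,0.005,0,0.03,-1,0,0,0,0.005,0,0.03,-1,0,0,0,0.005,0,0.03,-1,0,0,0,0,0,0.03,-1,0,0,0,0,0,0,-1]'
python3 - <<'E'
from h import *
t=capture("top");s=capture("side")
plan(TOPA-ax*18,orient(Y,TILT))
o=get_obs()
R=Ro.from_euler('xyz',o["tcp_rot"]).as_matrix()
for c,n in((t,"top"),(s,"side")):
    im=c["image"].copy()
    c["image"]=im
    for k in (0,40,80): cv2.circle(im,tuple(int(round(v)) for v in proj(c,o["tool_pos"]+R[:,2]*k)),1,(0,255,0),-1)
    cv2.circle(im,tuple(int(round(v)) for v in proj(c,TOPA)),1,(255,0,0),-1)
    cv2.circle(im,tuple(int(round(v)) for v in proj(c,TOPB)),1,(255,0,0),-1)
a=t["image"][150:250,95:235];b=s["image"][170:290,150:290]
f=lambda i,h:cv2.resize(i,None,fx=h/i.shape[0],fy=h/i.shape[0],interpolation=cv2.INTER_CUBIC)
A=f(a,290);B=f(b,300)
out=np.hstack([f(a,300),f(b,300)])
cv2.imwrite("pics/near.png",out[:,:,::-1]);print(out.shape)
E
```

```text
time: 3.55
tool_pos: [489.4, 149.5, 202.3]
tcp_rot: [-3.141, -0.551, 0.064]
contact_force: [-1.3, -1.6, 0.7]
grip_width: 91.7
finger_force: 0.0
t 3.65 pos [488.7 150.3 205.4] rot [-3.14  -0.555  0.065] j [ 0.19  0.13  2.06 -0.16  0.4   1.82] F [ 0.4 -0.1 -0.4] w 92.3
 shift mm [-0.9 -4.5 80.6] units [-0.0011 -0.0057  0.1008]
 turn units [ 0.0017  0.0023 -0.0046]
(300, 770, 3)
```

View pics/near.png

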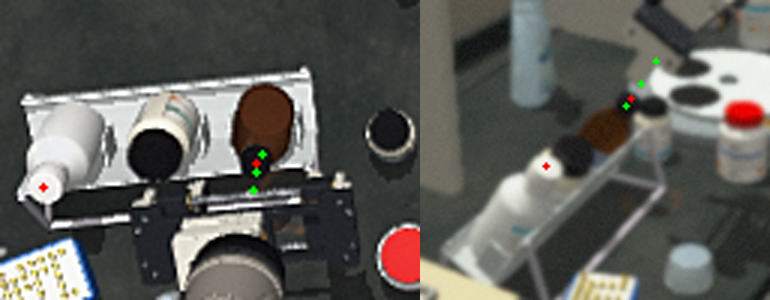

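Both red marks sit on the caps, the brown one at about (257,163). Joint 5 is near its limit, so I'll take this bottle with about 8° less tool tilt.

```bash
python3 -m inch '[0,-0.0465,-0.002,0,-0.003,0,-1,0,-0.0465,-0.002,0,-0.003,0,-1,0,0,0,0,0,0,-1]'
python3 - <<'E'
from h import *
R=orient(Y,TILT-.14)
plan(TOPA-ax*12+8*R.as_matrix()[:,2],R)
plan(TOPA+ax*35+8*R.as_matrix()[:,2],R)
E
```

```text
time: 3.9
tool_pos: [490.3, 156.7, 209.3]
tcp_rot: [-3.141, -0.422, 0.073]
contact_force: [0.1, 0.4, 1.0]
grip_width: 91.9
finger_force: 0.0
t 3.9 pos [490.3 156.7 209.3] rot [-3.141 -0.422  0.073] j [ 0.19  0.16  1.94 -0.08  0.62  1.74] F [0.1 0.4 1. ] w 91.9
 shift mm [ 5.5  2.  84.8] units [0.0069 0.0025 0.106 ]
 turn units [-0.0002 -0.0022  0.    ]
t 3.9 pos [490.3 156.7 209.3] rot [-3.141 -0.422  0.073] j [ 0.19  0.16  1.94 -0.08  0.62  1.74] F [0.1 0.4 1. ] w 91.9
 shift mm [-0.9  2.  38.2] units [-0.0011  0.0025  0.0478]
 turn units [-0.0002 -0.0022  0.    ]
```

```bash
python3 -m inch '[0,0,0,0.001,0.0015,0.02,-1,0,0,0,0.001,0.001,0.02,-1,0,0,0,0.001,0,0.02,-1,0,0.02,0,0.001,0,0.015,-1,0,0.018,0,0.001,0,0.015,-1,0,0,0,0,0,0,-1]'
python3 - <<'E'
from h import *
R=orient(Y,TILT-.08)
plan(TOPA-ax*12+8*R.as_matrix()[:,2],R)
E
```

```text
time: 4.4
tool_pos: [519.9, 156.6, 140.9]
tcp_rot: [3.141, -0.475, 0.074]
contact_force: [-1.4, 0.1, -0.5]
grip_width: 91.6
finger_force: 0.0
t 4.4 pos [519.9 156.6 140.9] rot [ 3.141 -0.475  0.074] j [ 0.18  0.31  2.01 -0.14  0.36  1.8 ] F [-1.4  0.1 -0.5] w 91.6
 shift mm [ 6.5 -0.3 10.6] units [ 0.0081 -0.0004  0.0133]
 turn units [0.0004 0.0025 0.0006]
```

```bash
python3 -m inch '[0,0,0,0.004,0,0.0065,-1,0,0,0,0.004,0,0.0065,-1,0,0,0,0,0,0,1,0,0,0,0,0,0,1,0,0,0,0,0,0,1,0,0,0,0,0,0,1,0,0,0,0,0,0,1,0,0,0,0,0,0,1]'
python3 -m inch '[0,0,0,0,0,0,1,0,0,0,0,0,0,1]'
python3 - <<'E'
from h import *
R=Ro.from_euler('xyz',get_obs()["tcp_rot"])
plan(get_obs()["tool_pos"]+ax*90)
E
```

```text
time: 5.07
tool_pos: [531.5, 158.2, 136.0]
tcp_rot: [3.141, -0.476, 0.074]
contact_force: [-0.8, -0.0, 0.6]
grip_width: 56.3
finger_force: 0.0
time: 5.23
tool_pos: [531.5, 158.2, 135.8]
tcp_rot: [3.141, -0.476, 0.074]
contact_force: [0.5, 0.3, 0.5]
grip_width: 43.2
finger_force: 0.0
t 5.23 pos [531.5 158.2 135.8] rot [ 3.141 -0.476  0.074] j [ 0.18  0.33  1.99 -0.14  0.35  1.79] F [0.5 0.3 0.5] w 43.2
 shift mm [ -7.5  -0.  -89.7] units [-0.0093 -0.     -0.1121]
```

```bash
python3 -m inch '[0,0,0,0,0,0,1,0,0,0,0,0,0,1,0,0,0,0,0,0,1,0,0,0,0,0,0,1]'
```

```text
time: 5.57
tool_pos: [531.6, 158.2, 135.7]
tcp_rot: [3.141, -0.475, 0.074]
contact_force: [1.7, 0.1, -1.9]
grip_width: 32.2
finger_force: 27.8
```

```bash
python3 -m inch '[0,0,0,-0.0009,0,-0.008,1,0,0,0,-0.001,0,-0.012,1,0,0,0,-0.001,0,-0.012,1,0,0,0,-0.001,0,-0.012,1,0,0,0,-0.001,0,-0.012,1,0,0,0,-0.001,0,-0.012,1,0,0,0,-0.001,0,-0.012,1,0,0,0,-0.001,0,-0.012,1,0,0,0,-0.001,0,-0.012,1,0,0,0,-0.001,0,-0.012,1]'
python3 -m inch '[0,0,0,-0.001,0,-0.012,1,0,0,0,0,0,0,1,0,0,0,0,0,0,1]'
python3 - <<'E'
from h import *
t=capture("top");s=capture("side")
o=get_obs();p=o["tool_pos"];R=Ro.from_euler('xyz',o["tcp_rot"]).as_matrix();print(o["contact_force"].round(1),o["grip_width"])
a=t["image"][150:250,85:225];b=s["image"][130:280,140:290]
f=lambda i,h:cv2.resize(i,None,fx=h/i.shape[0],fy=h/i.shape[0],interpolation=cv2.INTER_CUBIC)
out=np.hstack([f(a,280),f(b,400)[:280] if 0 else f(b,280)])
cv2.imwrite("pics/lift.png",f(b,590)[:,:,::-1])
plan([460,150,330],orient(Y,-.083))
E
```

```text
time: 6.4
tool_pos: [481.4, 154.5, 215.4]
tcp_rot: [3.141, -0.475, 0.074]
contact_force: [-0.2, -0.0, -2.4]
grip_width: 32.2
finger_force: 27.9
time: 6.65
tool_pos: [477.1, 154.2, 223.5]
tcp_rot: [3.141, -0.477, 0.074]
contact_force: [0.2, -0.8, -1.7]
grip_width: 32.1
finger_force: 27.9
[ 1.2 -0.4 -1.9] 31.97740684581433
t 6.75 pos [477.  154.1 222.5] rot [ 3.141 -0.475  0.074] j [ 0.19  0.11  1.99 -0.1   0.58  1.76] F [ 1.2 -0.4 -1.9] w 32.0
 shift mm [  33.8    2.9 -103.4] units [ 0.0423  0.0037 -0.1293]
 turn units [ 3.00e-04 -3.72e-01  7.00e-04]
```

View pics/lift.png

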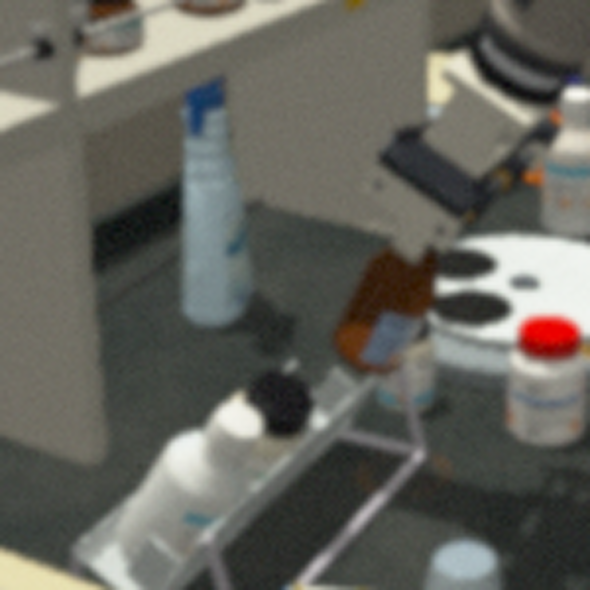

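Bottle A hangs firmly in the gripper and is clear of the rack, with its base around (365,345). Next: raise it and turn it upright.

```bash
python3 -m inch '[0,-0.02,0,0.004,0,-0.013,1,0,-0.037,0,0.004,0,-0.013,1,0,-0.037,0,0.004,0,-0.013,1,0,-0.037,0,0.004,0.008,-0.013,1,0,-0.037,0,0.004,0.015,-0.013,1,0,-0.037,0,0.004,0.02,-0.013,1,0,-0.037,0,0.004,0.025,-0.013,1,0,-0.037,0,0.004,0.025,-0.01,1,0,-0.037,0,0.004,0.025,0,1,0,-0.037,0,0.004,0.025,0,1]'
python3 - <<'E'
from h import *
R=orient(Y,-.083)
plan([560.5+10,-91.2,310],R)
E
```

```text
time: 7.58
tool_pos: [492.5, 39.5, 307.3]
tcp_rot: [3.141, 0.055, 0.074]
contact_force: [0.6, 0.3, -2.4]
grip_width: 32.1
finger_force: 27.8
t 7.58 pos [492.5  39.5 307.3] rot [3.141 0.055 0.074] j [-0.07  0.27  1.43 -0.01  1.49  1.43] F [ 0.6  0.3 -2.4] w 32.1
 shift mm [ 67.9 136.1  -6.4] units [ 0.0849  0.1701 -0.008 ]
 turn units [ 0.0003 -0.0185  0.0005]
```

```bash
python3 -m inch '[0,-0.0185,0,0.01,0.024,0,1,0,0,0,0.01,0.025,0,1,0,0,0,0.01,0.025,0,1,0,0,0,0.01,0.025,0,1,0,0,0,0.01,0.025,0,1,0,0,0,0.008,0.02,0,1,0,0,0,0.007,0.015,0,1,0,0,0,0.005,0.01,0,1,0,0,0,0,0,0,1,0,0,0,0,0,0,1]'
python3 - <<'E'
from h import *
R=orient(Y,-.083)
plan([560,-91.2,190],R)
t=capture("top");s=capture("side")
f=lambda i,h:cv2.resize(i,None,fx=h/i.shape[0],fy=h/i.shape[0],interpolation=cv2.INTER_CUBIC)
p=get_obs()["tool_pos"]
for c,n in((t,"top"),(s,"side")): print(n,proj(c,p),proj(c,[560.5,-91.2,42]))
u,v=proj(s,p-[0,0,60]).astype(int)
cv2.imwrite("pics/up.png",f(s["image"][v-65:v+65,u-75:u+75],560)[:,:,::-1]);print(u,v)
E
```

```text
time: 8.42
tool_pos: [557.4, -89.9, 302.4]
tcp_rot: [-3.141, 0.082, 0.074]
contact_force: [-0.4, -0.0, -2.3]
grip_width: 32.4
finger_force: 27.8
t 8.42 pos [557.4 -89.9 302.4] rot [-3.141  0.082  0.074] j [-0.28  0.43  1.22 -0.03  1.57  1.22] F [-0.4 -0.  -2.3] w 32.4
 shift mm [ 11.7   1.5 111.8] units [0.0147 0.0019 0.1397]
 turn units [-0.0001 -0.0004  0.0005]
top [266.33733179 180.74309679] [263.77975294 193.35930909]
side [261.71543435 140.17296651] [259.57028513 207.67719262]
261 156
```

View pics/up.png

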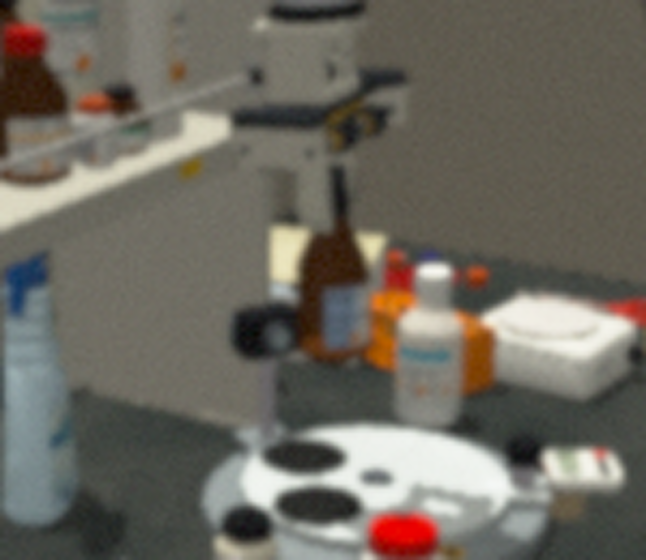

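The picture shows the bottle hanging upright over the table, base ~(334,355), axis vertical. I'll descend.

```bash
python3 -m inch '[0,0,0,0.002,0.001,0.015,1,0,0,0,0.002,0.001,0.018,1,0,0,0,0.002,0,0.02,1,0,0,0,0.002,0,0.02,1,0,0,0,0.002,0,0.02,1,0,0,0,0.002,0,0.018,1,0,0,0,0.0015,0,0.016,1,0,0,0,0.001,0,0.0125,1,0,0,0,0,0,0.005,1,0,0,0,0,0,0,1]'
python3 -m inch '[0,0,0,0,0,0,1]'
python3 - <<'E'
from h import *
R=orient(Y,-.083)
plan([560,-91.2,164],R)
E
```

```text
time: 9.35
tool_pos: [559.2, -91.0, 186.1]
tcp_rot: [-3.142, 0.083, 0.075]
contact_force: [-0.2, -0.2, -2.1]
grip_width: 32.5
finger_force: 27.8
time: 9.43
tool_pos: [559.9, -91.4, 187.3]
tcp_rot: [3.141, 0.081, 0.074]
contact_force: [0.3, 1.3, -0.3]
grip_width: 32.3
finger_force: 27.8
t 9.43 pos [559.9 -91.4 187.3] rot [3.141 0.081 0.074] j [-0.28  0.51  1.41 -0.03  1.3   1.22] F [ 0.3  1.3 -0.3] w 32.3
 shift mm [ 2.  -0.2 23.2] units [ 0.0026 -0.0003  0.029 ]
 turn units [ 0.0006 -0.0013  0.0009]
```

```bash
for i in 1; do python3 -m inch '[0,0,0,0.0004,0,0.004,1,0,0,0,0.0004,0,0.004,1,0,0,0,0.0004,0,0.004,1,0,0,0,0.0003,0,0.003,1,0,0,0,0,0,0,1,0,0,0,0,0,0,1]'; python3 -m inch '[0,0,0,0.0003,0,0.003,1,0,0,0,0,0,0,1]';python3 -m inch '[0,0,0,0.0002,0,0.002,1,0,0,0,0,0,0,1]';python3 -m inch '[0,0,0,0.0002,0,0.002,1,0,0,0,0,0,0,1]';done | grep -E "pos|contact"
```

```text
tool_pos: [559.8, -91.6, 174.5]
contact_force: [0.4, 0.1, -2.1]
tool_pos: [559.8, -91.6, 171.9]
contact_force: [-0.8, 0.5, -2.4]
tool_pos: [559.8, -91.6, 170.3]
contact_force: [0.8, -0.2, -2.4]
tool_pos: [559.9, -91.6, 168.7]
contact_force: [0.2, -0.1, -1.6]
```

```bash
for i in 1; do python3 -m inch '[0,0,0,0.0002,0,0.002,1,0,0,0,0,0,0,1]'; python3 -m inch '[0,0,0,0.0002,0,0.002,1,0,0,0,0,0,0,1]';python3 -m inch '[0,0,0,0.0001,0,0.0015,1,0,0,0,0,0,0,1,0,0,0,0,0,0,1]';python3 -m inch '[0,0,0,0.0001,0,0.0015,1,0,0,0,0,0,0,1,0,0,0,0,0,0,1]';done | grep -E "pos|contact"
```

```text
tool_pos: [559.9, -91.6, 167.1]
contact_force: [0.9, -0.3, -3.1]
tool_pos: [559.9, -91.6, 165.5]
contact_force: [0.3, -0.0, -2.9]
tool_pos: [560.0, -91.6, 164.5]
contact_force: [-0.0, 0.5, -2.1]
tool_pos: [560.0, -91.6, 163.3]
contact_force: [-0.4, 0.3, -2.3]
```

```bash
for i in 1; do python3 -m inch '[0,0,0,0.0001,0,0.0013,1,0,0,0,0,0,0,1,0,0,0,0,0,0,1]'; python3 -m inch '[0,0,0,0.0001,0,0.0013,1,0,0,0,0,0,0,1,0,0,0,0,0,0,1]';python3 -m inch '[0,0,0,0.0001,0,0.0013,1,0,0,0,0,0,0,1,0,0,0,0,0,0,1]';done | grep -E "pos|contact"
```

```text
tool_pos: [560.1, -91.6, 162.8]
contact_force: [-1.2, -0.2, 2.7]
tool_pos: [560.5, -91.8, 162.6]
contact_force: [-0.2, 0.2, 8.2]
tool_pos: [560.9, -91.9, 162.5]
contact_force: [-2.0, 1.4, 12.3]
```

```bash
python3 -m inch '[0,0,0,-0.0002,0,-0.0023,1,0,0,0,0,0,0,1,0,0,0,0,0,0,1]'; python3 -m inch '[0,0,0,0,0,0,-1,0,0,0,0,0,0,-1,0,0,0,0,0,0,-1,0,0,0,0,0,0,-1,0,0,0,0,0,0,-1]'
python3 -m inch '[0,0,0,-0.001,0,-0.01,-1,0,0,0,-0.002,0,-0.02,-1,0,0,0,-0.003,0,-0.03,-1,0,0,0,-0.003,0,-0.0375,-1,0,0,0,-0.003,0,-0.0375,-1,0,0.02,0,-0.01,-0.02,-0.0375,-1,0,0.035,0,-0.02,-0.0375,0,-1,0,0,0,-0.02,-0.0375,0,-1,0,0,0,-0.02,-0.0375,0,-1,0,0,0,-0.02,-0.0375,0,-1]'
python3 - <<'E'
from h import *
t=capture("top");s=capture("side")
f=lambda i,h:cv2.resize(i,None,fx=h/i.shape[0],fy=h/i.shape[0],interpolation=cv2.INTER_CUBIC)
out=np.hstack([f(t["image"][140:250,210:330],380),f(s["image"][130:240,200:320],380)])[:,:800]
cv2.imwrite("pics/placedA.png",out[:,:,::-1])
plan([430,345,320],orient(Y,TILT-.05))
E
```

```text
time: 12.27
tool_pos: [560.1, -91.7, 162.7]
tcp_rot: [3.141, 0.081, 0.074]
contact_force: [-1.6, 0.5, 5.7]
grip_width: 32.3
finger_force: 29.2
time: 12.68
tool_pos: [559.9, -91.6, 161.7]
tcp_rot: [3.141, 0.082, 0.074]
contact_force: [-0.2, 0.3, 0.3]
grip_width: 60.9
finger_force: 0.0
time: 13.52
tool_pos: [478.6, 39.9, 302.7]
tcp_rot: [3.141, -0.002, 0.073]
contact_force: [0.8, -0.1, -0.1]
grip_width: 91.8
finger_force: 0.0
t 13.62 pos [477.5  42.1 303.1] rot [-3.141e+00 -1.000e-03  7.800e-02] j [-0.07  0.21  1.52  0.    1.41  1.42] F [ 0.7 -0.7 -0.1] w 91.5
 shift mm [ -23.8 -305.7  -16.7] units [-0.0297 -0.3821 -0.0209]
 turn units [-0.0013  0.338   0.0031]
```

View pics/placedA.png

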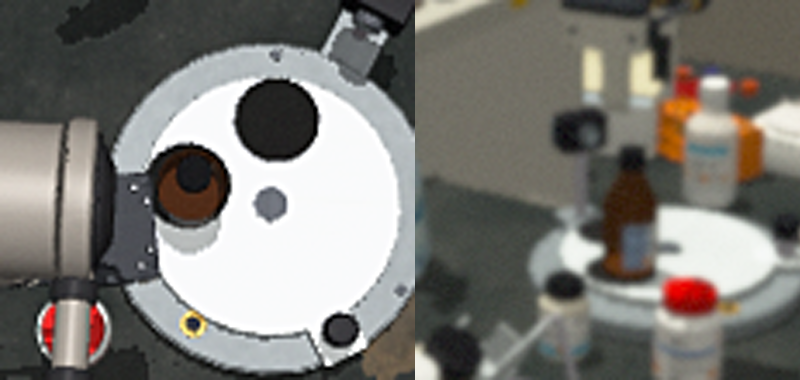

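Bottle A stands upright on pad 1 (top ~190,185; the pad ring shows all round). On to the white bottle.

```bash
python3 -m inch '[0,0,0.003,-0.003,-0.0375,-0.003,-1,0,0,0,-0.003,-0.0375,-0.003,-1,0,0,0,-0.003,-0.0375,-0.003,-1,0,0.05,0,-0.003,-0.0375,-0.003,-1,0,0.06,0,-0.003,-0.0375,-0.003,-1,0,0.06,0,-0.003,-0.0375,0,-1,0,0.06,0,0,-0.0375,0,-1,0,0.06,0,0,-0.0375,0,-1,0,0.06,0,0,-0.0375,0,-1,0,0.01,0,0,-0.0375,0,-1]'
python3 - <<'E'
from h import *
plan(TOPB+ax*50,orient(Y,TILT))
E
```

```text
time: 14.45
tool_pos: [442.8, 338.0, 313.0]
tcp_rot: [3.141, -0.544, 0.071]
contact_force: [0.7, -0.6, 0.2]
grip_width: 92.0
finger_force: 0.0
t 14.45 pos [442.8 338.  313. ] rot [ 3.141 -0.544  0.071] j [ 0.68  0.15  1.7  -0.4   0.87  2.37] F [ 0.7 -0.6  0.2] w 92.0
 shift mm [-28.6 -14.6 113.7] units [-0.0358 -0.0182  0.1422]
 turn units [ 0.0011  0.0094 -0.0011]
```

```bash
python3 -m inch '[0,0.009,0,-0.012,-0.006,0,-1,0,0,0,-0.012,-0.006,0.01,-1,0,0,0,-0.012,-0.006,0.025,-1,0,0,0,0,0,0.03,-1,0,0,0,0,0,0.03,-1,0,0,0,0,0,0.03,-1,0,0,0,0,0,0.017,-1,0,0,0,0,0,0,-1]'
python3 - <<'E'
from h import *
R=orient(Y,TILT)
plan(TOPB-ax*20,R)
E
```

```text
time: 15.12
tool_pos: [479.4, 352.6, 198.6]
tcp_rot: [3.137, -0.551, 0.07]
contact_force: [-0.9, 0.1, 0.1]
grip_width: 91.9
finger_force: 0.0
t 15.12 pos [479.4 352.6 198.6] rot [ 3.137 -0.551  0.07 ] j [ 0.66  0.33  1.8  -0.54  0.61  2.54] F [-0.9  0.1  0.1] w 91.9
 shift mm [-0.9 -2.9 66.3] units [-0.0011 -0.0036  0.0829]
 turn units [ 0.0039  0.0052 -0.0017]
```

```bash
python3 -m inch '[0.003,0.004,-0.002,-0.001,-0.0036,0.01,-1,0,0,0,0,0,0.02,-1,0,0,0,0,0,0.02,-1,0,0,0,0,0,0.018,-1,0,0,0,0,0,0.013,-1,0,0,0,0,0,0,-1,0,0,0,0,0,0,-1]'
python3 - <<'E'
from h import *
R=orient(Y,TILT)
plan(TOPB-ax*20,R)
E
```

```text
time: 15.7
tool_pos: [512.1, 359.4, 146.4]
tcp_rot: [-3.14, -0.561, 0.073]
contact_force: [-0.1, -0.3, 0.0]
grip_width: 91.4
finger_force: 0.0
t 15.7 pos [512.1 359.4 146.4] rot [-3.14  -0.561  0.073] j [ 0.63  0.45  1.8  -0.63  0.49  2.63] F [-0.1 -0.3  0. ] w 91.4
 shift mm [-1.8  1.9  4.5] units [-0.0023  0.0024  0.0057]
 turn units [-0.0014 -0.0014  0.0002]
```

```bash
python3 -m inch '[0,0,0,-0.002,0.0024,0.0057,-1,0,0,0,0,0,0,1,0,0,0,0,0,0,1,0,0,0,0,0,0,1,0,0,0,0,0,0,1,0,0,0,0,0,0,1,0,0,0,0,0,0,1,0,0,0,0,0,0,1,0,0,0,0,0,0,1,0,0,0,0,0,0,1]'
python3 -m inch '[0,0,0,0,0,0,1,0,0,0,0,0,0,1,0,0,0,0,0,0,1]'
python3 - <<'E'
from h import *
plan(get_obs()["tool_pos"]+ax*90)
E
```

```text
time: 16.53
tool_pos: [513.1, 357.5, 141.4]
tcp_rot: [-3.14, -0.56, 0.073]
contact_force: [1.0, 0.1, -0.1]
grip_width: 36.5
finger_force: 0.0
time: 16.78
tool_pos: [513.2, 357.7, 141.4]
tcp_rot: [-3.139, -0.56, 0.073]
contact_force: [-0.5, 0.9, -0.6]
grip_width: 32.6
finger_force: 30.0
t 16.78 pos [513.2 357.7 141.4] rot [-3.139 -0.56   0.073] j [ 0.62  0.45  1.8  -0.64  0.48  2.64] F [-0.5  0.9 -0.6] w 32.6
 shift mm [  0.2  -0.2 -90. ] units [ 0.0002 -0.0003 -0.1125]
```

```bash
python3 -m inch '[0,0,0,0,0,-0.008,1,0,0,0,0,0,-0.012,1,0,0,0,0,0,-0.012,1,0,0,0,0,0,-0.012,1,0,0,0,0,0,-0.012,1,0,0,0,0,0,-0.012,1,0,0,0,0,0,-0.012,1,0,0,0,0,0,-0.012,1,0,0,0,0,0,-0.012,1,0,0,0,0,0,-0.012,1]'
python3 -m inch '[0,-0.02,0,0.004,0,-0.015,1,0,-0.037,0,0.004,0,-0.015,1,0,-0.037,0,0.004,0,-0.015,1,0,-0.037,0,0.004,0.008,-0.015,1,0,-0.037,0,0.004,0.015,-0.015,1,0,-0.037,0,0.004,0.02,-0.015,1,0,-0.037,0,0.004,0.025,-0.015,1,0,-0.037,0,0.004,0.025,-0.015,1,0,-0.037,0,0.004,0.025,-0.01,1,0,-0.037,0,0.004,0.025,0,1]'
python3 - <<'E'
from h import *
plan([600,-174.7,350],orient(Y,0))
E
```

```text
time: 17.62
tool_pos: [463.1, 353.6, 220.7]
tcp_rot: [-3.14, -0.56, 0.073]
contact_force: [-0.0, 0.2, -2.8]
grip_width: 33.1
finger_force: 29.9
time: 18.45
tool_pos: [465.3, 238.5, 329.2]
tcp_rot: [-3.138, -0.032, 0.076]
contact_force: [1.1, 0.5, -3.4]
grip_width: 32.8
finger_force: 30.0
t 18.45 pos [465.3 238.5 329.2] rot [-3.138 -0.032  0.076] j [ 0.33  0.26  1.38 -0.    1.46  1.83] F [ 1.1  0.5 -3.4] w 32.8
 shift mm [103.7 422.1 -19. ] units [ 0.1296  0.5276 -0.0237]
 turn units [-0.0024 -0.0216  0.0018]
```

```bash
python3 -m inch '[-0.002,-0.0216,0.002,0,0.028,-0.008,1,0,0,0,0,0.032,-0.008,1,0,0,0,0.005,0.034,-0.008,1,0,0,0,0.01,0.036,0,1,0,0,0,0.01,0.036,0,1,0,0,0,0.01,0.036,0,1,0,0,0,0.01,0.036,0,1,0,0,0,0.01,0.036,0,1,0,0,0,0.01,0.036,0,1,0,0,0,0.01,0.036,0,1]'
python3 -m inch '[0,0,0,0.01,0.036,0,1,0,0,0,0.01,0.036,0,1,0,0,0,0.01,0.036,0,1,0,0,0,0.01,0.03,0,1,0,0,0,0.01,0.02,0,1,0,0,0,0.01,0.01,0,1,0,0,0,0,0,0,1,0,0,0,0,0,0,1]'
python3 - <<'E'
from h import *
plan([620,-174.7,200],orient(Y,0))
E
```

```text
time: 19.28
tool_pos: [544.7, -34.0, 346.1]
tcp_rot: [3.14, 0.001, 0.072]
contact_force: [1.2, 0.4, -2.1]
grip_width: 32.7
finger_force: 30.0
time: 19.95
tool_pos: [602.0, -163.4, 345.3]
tcp_rot: [3.141, 0.002, 0.071]
contact_force: [-0.4, -0.9, -3.3]
grip_width: 32.8
finger_force: 30.0
t 19.95 pos [ 602.  -163.4  345.3] rot [3.141e+00 2.000e-03 7.100e-02] j [-0.39  0.49  1.01 -0.    1.65  1.11] F [-0.4 -0.9 -3.3] w 32.8
 shift mm [ 17.5  12.5 145.3] units [0.0219 0.0156 0.1816]
 turn units [ 0.0003  0.0017 -0.0011]
```

```bash
python3 -m inch '[0,0,0,0.01,0.008,0,1,0,0,0,0.0119,0.0076,0.01,1,0,0,0,0,0,0.02,1,0,0,0,0,0,0.026,1,0,0,0,0,0,0.03,1,0,0,0,0,0,0.03,1,0,0,0,0,0,0.028,1,0,0,0,0,0,0.02,1,0,0,0,0,0,0.01,1,0,0,0,0,0,0,1]'
python3 -m inch '[0,0,0,0,0,0,1,0,0,0,0,0,0.006,1,0,0,0,0,0,0.006,1,0,0,0,0,0,0.004,1,0,0,0,0,0,0,1,0,0,0,0,0,0,1]'
python3 - <<'E'
from h import *
plan([620,-174.7,170],orient(Y,0))
E
```

```text
time: 20.78
tool_pos: [619.2, -173.6, 205.0]
tcp_rot: [-3.141, 0.005, 0.073]
contact_force: [0.4, 0.5, -3.2]
grip_width: 32.8
finger_force: 30.0
time: 21.28
tool_pos: [620.2, -175.0, 193.6]
tcp_rot: [3.14, 0.002, 0.071]
contact_force: [0.1, -0.4, -2.5]
grip_width: 32.8
finger_force: 30.0
t 21.28 pos [ 620.2 -175.   193.6] rot [3.14e+00 2.00e-03 7.10e-02] j [-0.39  0.6   1.23 -0.    1.32  1.11] F [ 0.1 -0.4 -2.5] w 32.8
 shift mm [-0.1 -0.3 23.6] units [-0.0001 -0.0004  0.0295]
 turn units [ 0.0007  0.0013 -0.0011]
```

```bash
for i in 1; do python3 -m inch '[0,0,0,0,0,0.004,1,0,0,0,0,0,0.004,1,0,0,0,0,0,0.003,1,0,0,0,0,0,0,1,0,0,0,0,0,0,1]'; python3 -m inch '[0,0,0,0,0,0.003,1,0,0,0,0,0,0.002,1,0,0,0,0,0,0,1,0,0,0,0,0,0,1]';python3 -m inch '[0,0,0,0,0,0.002,1,0,0,0,0,0,0.002,1,0,0,0,0,0,0,1,0,0,0,0,0,0,1]';python3 -m inch '[0,0,0,0,0,0.002,1,0,0,0,0,0,0,1,0,0,0,0,0,0,1]';done | grep -E "pos|contact"
```

```text
tool_pos: [620.1, -174.9, 184.6]
contact_force: [-0.0, 0.2, -3.3]
tool_pos: [620.2, -174.9, 180.7]
contact_force: [-0.7, -0.5, -3.1]
tool_pos: [620.1, -174.9, 177.5]
contact_force: [-0.7, -0.4, -2.6]
tool_pos: [620.2, -175.0, 176.0]
contact_force: [-0.1, 0.4, -2.5]
```

```bash
for i in 1; do python3 -m inch '[0,0,0,0,0,0.0015,1,0,0,0,0,0,0,1,0,0,0,0,0,0,1]'; python3 -m inch '[0,0,0,0,0,0.0015,1,0,0,0,0,0,0,1,0,0,0,0,0,0,1]';python3 -m inch '[0,0,0,0,0,0.0015,1,0,0,0,0,0,0,1,0,0,0,0,0,0,1]';done | grep -E "pos|contact"
```

```text
tool_pos: [620.2, -175.0, 174.8]
contact_force: [-0.4, 0.9, -2.9]
tool_pos: [620.2, -175.0, 173.6]
contact_force: [0.4, -1.0, -1.9]
tool_pos: [620.2, -175.0, 172.4]
contact_force: [-1.0, -0.5, -2.0]
```

```bash
for i in 1; do python3 -m inch '[0,0,0,0,0,0.0013,1,0,0,0,0,0,0,1,0,0,0,0,0,0,1]'; python3 -m inch '[0,0,0,0,0,0.0013,1,0,0,0,0,0,0,1,0,0,0,0,0,0,1]';done | grep -E "pos|contact"
```

```text
tool_pos: [620.2, -175.0, 171.3]
contact_force: [0.1, -0.1, -2.3]
tool_pos: [620.2, -174.9, 170.3]
contact_force: [-0.1, 0.3, -2.5]
```

```bash
for i in 1; do python3 -m inch '[0,0,0,0,0,0.0013,1,0,0,0,0,0,0,1,0,0,0,0,0,0,1]'; python3 -m inch '[0,0,0,0,0,0.0013,1,0,0,0,0,0,0,1,0,0,0,0,0,0,1]';done | grep -E "pos|contact"
```

```text
tool_pos: [620.2, -175.0, 169.3]
contact_force: [0.4, -1.0, -2.6]
tool_pos: [620.4, -175.0, 168.7]
contact_force: [0.2, 0.5, 0.2]
```

Contact: the weight is now on the pad. Release, rise, and go over to the knob.

```bash
python3 -m inch '[0,0,0,0,0,0,-1,0,0,0,0,0,0,-1,0,0,0,0,0,0,-1,0,0,0,0,0,0,-1,0,0,0,0,0,0,-1,0,0,0,0,0,-0.008,-1,0,0,0,0,0,-0.02,-1,0,0,0,0,0,-0.03,-1,0,0,0,0,0,-0.0375,-1,0,0,0,0,0,-0.0375,-1]'
python3 -m inch '[0,0,0,-0.02,0,-0.03,-1,0,0,-0.05,-0.03,0,0,-1,0,0,-0.05,-0.03,0,0,-1,0,0,-0.05,-0.03,0,0,-0.5,0,0,-0.05,-0.03,0,0,-0.1,0,0,-0.0527,-0.03,0,0,-0.1,0,0,0,-0.03,0,0,-0.1,0,0,0,0,0,0,-0.1]'
python3 - <<'E'
from h import *
t=capture("top");s=capture("side")
f=lambda i,h:cv2.resize(i,None,fx=h/i.shape[0],fy=h/i.shape[0],interpolation=cv2.INTER_CUBIC)
out=np.hstack([f(t["image"][140:250,210:330],380),f(s["image"][130:240,200:320],380)])[:,:800]
cv2.imwrite("pics/placedB.png",out[:,:,::-1])
plan([424.5,-221.7,110],orient(.45,0))
E
```

```text
time: 25.2
tool_pos: [620.0, -174.7, 276.0]
tcp_rot: [3.141, 0.002, 0.071]
contact_force: [1.1, -1.5, 0.8]
grip_width: 91.2
finger_force: 0.0
time: 25.87
tool_pos: [463.6, -213.8, 300.1]
tcp_rot: [3.14, 0.003, 0.448]
contact_force: [0.0, -0.2, -0.0]
grip_width: 62.8
finger_force: 0.0
t 25.97 pos [ 466.3 -213.   299.9] rot [3.14e+00 1.00e-03 4.49e-01] j [-0.58  0.28  1.44 -0.    1.42  0.55] F [0.8 0.9 0.3] w 54.9
 shift mm [-41.2 -10.6 190. ] units [-0.0515 -0.0132  0.2374]
 turn units [ 0.0012  0.0006 -0.0009]
```

View pics/placedB.png

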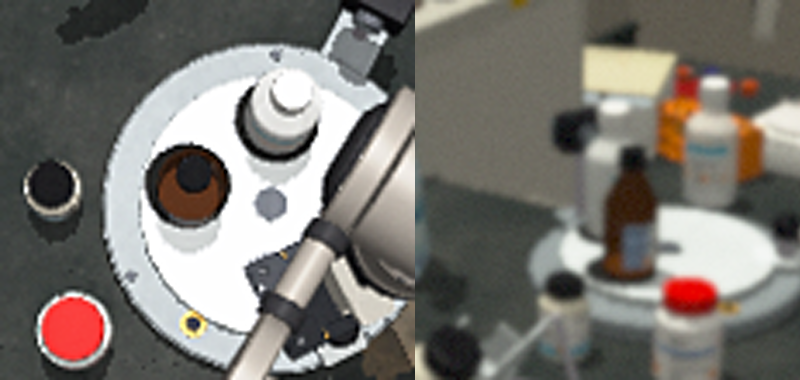

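Both bottles stand upright on their pads: white ~(290,105), brown ~(190,185). Now I'll lower onto the knob.

```bash
python3 -m inch '[0,0,0,-0.02,-0.005,0.02,-0.1,0,0,0,-0.02,-0.005,0.03,-0.1,0,0,0,-0.0115,-0.003,0.035,-0.1,0,0,0,0,0,0.035,-0.1,0,0,0,0,0,0.035,-0.1,0,0,0,0,0,0.035,-0.1,0,0,0,0,0,0.03,-0.1,0,0,0,0,0,0.016,-0.1,0,0,0,0,0,0,-0.1,0,0,0,0,0,0,-0.1]'
python3 - <<'E'
from h import *
plan([424.5,-221.7,68],orient(.45,0))
t=capture("top")
E
```

```text
time: 26.8
tool_pos: [425.2, -221.2, 110.0]
tcp_rot: [-3.141, 0.002, 0.451]
contact_force: [0.4, -0.2, 0.4]
grip_width: 50.6
finger_force: 0.0
t 26.8 pos [ 425.2 -221.2  110. ] rot [-3.141e+00  2.000e-03  4.510e-01] j [-0.64  0.41  1.82 -0.    0.91  0.48] F [ 0.4 -0.2  0.4] w 50.6
 shift mm [-0.8  0.2 42. ] units [-0.001   0.0002  0.0526]
 turn units [-0.0003  0.0015  0.0007]
```

```bash
python3 -m inch '[0,0,0,-0.001,0,0.012,-0.1,0,0,0,0,0,0.012,-0.1,0,0,0,0,0,0.01,-0.1,0,0,0,0,0,0,-0.1]'
python3 -m inch '[0,0,0,0,0,0.01,-0.1,0,0,0,0,0,0.0086,-0.1,0,0,0,0,0,0,-0.1]'
python3 -m inch '[0,0,0,0,0,0,1,0,0,0,0,0,0,1,0,0,0,0,0,0,1,0,0,0,0,0,0,1,0,0,0,0,0,0,1,0,0,0,0,0,0,1]'
python3 - <<'E'
from h import *
plan([424.5,-221.7,68],orient(.45,0))
E
```

```text
time: 27.18
tool_pos: [423.4, -221.4, 82.2]
tcp_rot: [-3.141, 0.003, 0.45]
contact_force: [-0.4, -0.4, -1.3]
grip_width: 50.4
finger_force: 0.0
time: 27.43
tool_pos: [423.2, -221.5, 67.0]
tcp_rot: [-3.14, 0.003, 0.45]
contact_force: [-0.5, 0.8, 0.6]
grip_width: 50.2
finger_force: 0.0
time: 27.93
tool_pos: [423.8, -221.9, 68.4]
tcp_rot: [3.141, 0.002, 0.45]
contact_force: [0.4, 0.0, 1.5]
grip_width: 30.8
finger_force: 30.0
t 27.93 pos [ 423.8 -221.9   68.4] rot [3.141e+00 2.000e-03 4.500e-01] j [-0.64  0.48  1.86 -0.    0.8   0.48] F [0.4 0.  1.5] w 30.8
 shift mm [0.7 0.1 0.4] units [0.0009 0.0002 0.0005]
 turn units [0.0006 0.0012 0.0003]
```

```bash
python3 -m inch '[0,0,0,0,0,-0.005,1,0,0,0,0,0,-0.005,1,0,0,0,0,0,-0.005,1,0,0,0,0,0,0,1]'
python3 -m inch '[0,0,0,0,0,-0.005,1,0,0,0,0,0,-0.003,1,0,0,0,0,0,0,1,0,0,0,0,0,0,1]'
```

```text
time: 28.27
tool_pos: [423.7, -221.7, 80.6]
tcp_rot: [3.141, 0.002, 0.451]
contact_force: [0.5, 0.1, -8.7]
grip_width: 30.3
finger_force: 30.0
time: 28.6
tool_pos: [423.6, -221.6, 86.5]
tcp_rot: [3.141, 0.002, 0.45]
contact_force: [1.6, 0.7, -9.2]
grip_width: 30.7
finger_force: 30.0
```

```bash
python3 -m inch '[0,0,0.01455,0.0001,-0.00355,0,1,0,0,0.01455,0.0001,-0.00355,0,1,0,0,0.0291,0.00023,-0.00709,0,1,0,0,0.0291,0.00023,-0.00709,0,1,0,0,0.0291,0.00023,-0.00709,0,1,0,0,0.0291,0.00023,-0.00709,0,1]'
cat >>h.py <<'E'
def arc(cx=541.7,cy=-166.2):
    o=get_obs();d=o["tool_pos"][:2]-[cx,cy];print("r",np.hypot(*d).round(1),"ang",np.rad2deg(np.arctan2(d[1],d[0]))%360,"yaw",o["tcp_rot"][2].round(3),"F",o["contact_force"].round(1),"M",o["moment"].round(2),"z",o["tool_pos"][2].round(1),o["grip_width"].round(1))
E
python3 -c "from h import *;arc()"
```

```text
time: 29.1
tool_pos: [414.3, -194.6, 86.5]
tcp_rot: [3.141, 0.002, 0.229]
contact_force: [1.9, -0.2, -10.3]
grip_width: 30.8
finger_force: 30.0Traceback (most recent call last):
  File "<string>", line 1, in <module>
    from h import *;arc()
                    ~~~^^
  File "h.py", line 29, in arc
    o=get_obs();d=o["tool_pos"][:2]-[cx,cy];print("r",np.hypot(*d).round(1),"ang",np.rad2deg(np.arctan2(d[1],d[0]))%360,"yaw",o["tcp_rot"][2].round(3),"F",o["contact_force"].round(1),"M",o["moment"].round(2),"z",o["tool_pos"][2].round(1),o["grip_width"].round(1))
                                                                                                                                                                                                                                              ^^^^^^^^^^^^^^^^^^^^^
AttributeError: 'float' object has no attribute 'round'
```

```bash
sed -i 's/,o\["grip_width"\].round(1))/,o["grip_width"])/' h.py; python3 -m inch '[0,0,0.0291,0.00023,-0.00709,0,1,0,0,0.0291,0.00023,-0.00709,0,1,0,0,0.0291,0.00023,-0.00709,0,1,0,0,0.0291,0.00023,-0.00709,0,1,0,0,0.0291,0.00023,-0.00709,0,1,0,0,0.0291,0.00023,-0.00709,0,1,0,0,0.0291,0.00023,-0.00709,0,1,0,0,0.0291,0.00023,-0.00709,0,1]'
python3 -c "from h import *;arc()"
```

```text
time: 29.77
tool_pos: [412.0, -149.4, 86.4]
tcp_rot: [3.14, 0.002, -0.12]
contact_force: [1.0, -0.1, -10.3]
grip_width: 31.0
finger_force: 30.0
r 130.8 ang 172.62079075093013 yaw -0.12 F [  1.   -0.1 -10.3] M [ 0.1  -0.13  0.12] z 86.4 30.953668872312516
```

```bash
python3 -m inch '[0,0,0.0291,0.00023,-0.00709,0,1,0,0,0.0291,0.00023,-0.00709,0,1,0,0,0.0291,0.00023,-0.00709,0,1,0,0,0.0291,0.00023,-0.00709,0,1,0,0,0.0291,0.00023,-0.00709,0,1,0,0,0.0291,0.00023,-0.00709,0,1,0,0,0.0291,0.00023,-0.00709,0,1,0,0,0.0291,0.00023,-0.00709,0,1,0,0,0.0291,0.00023,-0.00709,0,1]'
python3 -c "from h import *;arc()"
python3 -m inch '[0,0,0.01455,0.0001,-0.00355,0,1,0,0,0.01455,0.0001,-0.00355,0,1,0,0,0.01455,0.0001,-0.00355,0,1,0,0,0,0,0,0,1,0,0,0,0,0,0,1]'
python3 -c "from h import *;arc()"
```

```text
time: 30.52
tool_pos: [427.9, -101.1, 86.2]
tcp_rot: [3.139, 0.002, -0.513]
contact_force: [-0.2, 0.7, -9.6]
grip_width: 30.7
finger_force: 30.0
r 131.1 ang 150.23013292349842 yaw -0.513 F [-0.2  0.7 -9.6] M [0.27 0.02 0.28] z 86.2 30.681212092726245
time: 30.93
tool_pos: [432.3, -93.9, 86.1]
tcp_rot: [3.139, 0.003, -0.575]
contact_force: [-0.7, 3.8, -9.6]
grip_width: 30.8
finger_force: 30.0
r 131.1 ang 146.5231199188883 yaw -0.575 F [-0.7  3.8 -9.6] M [0.69 0.09 0.2 ] z 86.1 30.755960907088028
```

```bash
python3 -m inch '[0,0,0.0146,0.0001,-0.0033,0,1,0,0,0,0,0,0,1,0,0,0,0,0,0,1]'
python3 -c "from h import *;arc()"
```

```text
time: 31.18
tool_pos: [433.7, -91.8, 86.1]
tcp_rot: [3.139, 0.003, -0.596]
contact_force: [-2.1, 4.3, -9.3]
grip_width: 30.8
finger_force: 30.0
r 131.1 ang 145.43076986905857 yaw -0.596 F [-2.1  4.3 -9.3] M [1.02 0.29 0.21] z 86.1 30.75631091279575
```

```bash
python3 -m inch '[0,0,0,0,0,0.004,1,0,0,0,0,0,0.003,1,0,0,0,0,0,0,1,0,0,0,0,0,0,1]'
python3 -c "from h import *;arc()"
python3 -m inch '[0,0,0,0,0,0.002,1,0,0,0,0,0,0.002,1,0,0,0,0,0,0,1,0,0,0,0,0,0,1]'
python3 -c "from h import *;arc()"
python3 -m inch '[0,0,0,0,0,0.002,1,0,0,0,0,0,0.002,1,0,0,0,0,0,0,1,0,0,0,0,0,0,1]'
python3 -c "from h import *;arc()"
```

```text
time: 31.52
tool_pos: [433.7, -91.9, 80.5]
tcp_rot: [3.139, 0.003, -0.597]
contact_force: [-2.1, 4.4, -8.8]
grip_width: 30.9
finger_force: 30.0
r 131.1 ang 145.48698585453562 yaw -0.597 F [-2.1  4.4 -8.8] M [0.99 0.41 0.28] z 80.5 30.9212036649828
time: 31.85
tool_pos: [433.7, -91.9, 77.4]
tcp_rot: [3.139, 0.003, -0.597]
contact_force: [-3.0, 5.6, -7.7]
grip_width: 30.9
finger_force: 30.0
r 131.1 ang 145.4894379970021 yaw -0.597 F [-3.   5.6 -7.7] M [1.07 0.45 0.32] z 77.4 30.88410325071451
time: 32.18
tool_pos: [433.7, -91.9, 74.2]
tcp_rot: [3.139, 0.003, -0.597]
contact_force: [-2.6, 5.8, -7.7]
grip_width: 31.0
finger_force: 30.0
r 131.1 ang 145.4865847285079 yaw -0.597 F [-2.6  5.8 -7.7] M [1.07 0.48 0.24] z 74.2 31.04351425149348
```

```bash
python3 -m inch '[0,0,0,0,0,0.002,1,0,0,0,0,0,0.002,1,0,0,0,0,0,0.002,1,0,0,0,0,0,0,1,0,0,0,0,0,0,1]'
python3 -c "from h import *;arc()"
python3 -m inch '[0,0,0,0,0,0.001,1,0,0,0,0,0,0,1,0,0,0,0,0,0,1]'
python3 -c "from h import *;arc()"
```

```text
time: 32.6
tool_pos: [433.7, -92.0, 69.5]
tcp_rot: [3.139, 0.003, -0.597]
contact_force: [-3.6, 5.1, -7.0]
grip_width: 30.6
finger_force: 30.0
r 131.1 ang 145.49081893720424 yaw -0.597 F [-3.6  5.1 -7. ] M [1.12 0.49 0.3 ] z 69.5 30.594538879250955
time: 32.85
tool_pos: [433.7, -92.0, 68.8]
tcp_rot: [3.139, 0.003, -0.597]
contact_force: [-3.7, 5.2, -5.8]
grip_width: 30.8
finger_force: 30.0
r 131.1 ang 145.49311306532377 yaw -0.597 F [-3.7  5.2 -5.8] M [1.12 0.55 0.33] z 68.8 30.801580350920233
```

Locked. Next: release gently, rise, back away toward the robot, and look.

```bash
python3 -m inch '[0,0,0,0,0,0,0.2,0,0,0,0,0,0,0,0,0,0,0,0,0,-0.1,0,0,0,0,0,0,-0.1,0,0,0,0,0,0,-0.1,0,0,0,0,0,0,-0.1]'
python3 -m inch '[0,0,0,0,0,-0.01,-0.1,0,0,0,0,0,-0.02,-0.1,0,0,0,0,0,-0.03,-0.1,0,0,0,0,0,-0.035,-0.1,0,0,0,0,0,-0.035,-0.1,0,0,0,0,0,-0.035,-0.1,0,0,0,0,0,-0.035,-0.1,0,0,0,0,0,-0.035,-0.1,0,0,0,-0.02,0,-0.02,-0.1,0,0,0,-0.02,0.02,0,-0.1]'
python3 -m inch '[0,0,0,0,0.035,0,-0.1,0,0,0,0,0.035,0,-0.1,0,0,0,0,0.035,0,-0.1,0,0,0,0,0.035,0,-0.1,0,0,0,0.01,0.035,0,-0.1,0,0,0,0.01,0.035,0,-0.1,0,0,0,0,0.03,0,-0.1,0,0,0,0,0,0,-0.1,0,0,0,0,0,0,-0.1]'
python3 - <<'E'
from h import *
t=capture("top");s=capture("side")
f=lambda i,h:cv2.resize(i,None,fx=h/i.shape[0],fy=h/i.shape[0],interpolation=cv2.INTER_CUBIC)
out=np.hstack([f(t["image"][140:260,90:340],300)[:,:],f(s["image"][130:290,150:320],300)])
out=out[:,:800] if out.shape[1]<=960 else out
out=cv2.resize(np.hstack([f(t["image"][140:260,90:340],300),f(s["image"][130:290,150:320],300)]),(800,254))
cv2.imwrite("pics/final.png",out[:,:,::-1])
h=np.array([541.7,-166.2])
for n,p,z in(("A",(560.3,-91.2),182),("B",(620,-175),190),("knob",(424.5,-221.7),85)):
    d=np.array(p)-h;a=-np.pi/3;q=h+np.array([[np.cos(a),-np.sin(a)],[np.sin(a),np.cos(a)]])@d;print(n,q.round(1),proj(t,[*q,z]).round(1),((proj(t,[*q,z])-[90,140])*[800/ (625+319)*2.5,254/300*2.5]).round())
E
```

```text
time: 33.35
tool_pos: [435.1, -92.7, 69.1]
tcp_rot: [3.14, -0.001, -0.597]
contact_force: [0.4, 0.0, 0.6]
grip_width: 49.8
finger_force: 0.0
time: 34.18
tool_pos: [401.5, -87.1, 276.9]
tcp_rot: [-3.141, -0.007, -0.596]
contact_force: [-0.2, -0.2, 0.6]
grip_width: 50.3
finger_force: 0.0
time: 34.93
tool_pos: [304.2, -255.7, 273.6]
tcp_rot: [3.14, 0.0, -0.6]
contact_force: [-0.0, 0.8, -0.3]
grip_width: 50.4
finger_force: 0.0
A [ 616.  -144.8] [283.5 167.1] [410.  57.]
B [ 573.2 -238.4] [317.1 180.5] [481.  86.]
knob [435.  -92.5] [265.8 232.5] [373. 196.]
```

View pics/final.png

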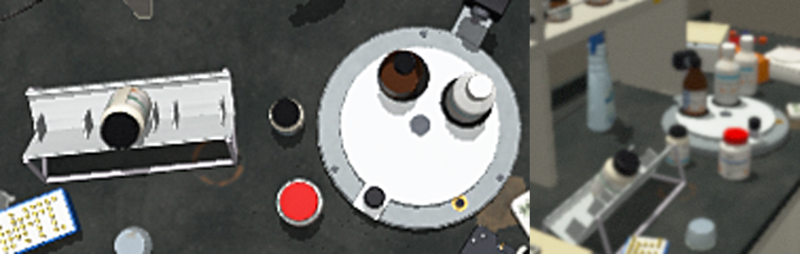

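The caps and the knob (374,196) are where they should be. Both bottles are upright in front of the reader, and the jar and bystanders have not moved.

```bash
python3 -c "
from plant import *
print(close_job())"
```

```text
the job is handed in; nothing more can be done
None
```

The job is done and handed in at about 35 s: both bottles stand upright on the pads in front of the reader, the table is locked in its second hole, and the jar and the things around it show no movement in the last picture.

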